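# Bolt the glaze chest shut

### The job

Bolt the low glaze chest shut: lift the steel barrel bolt's handle up out of the notch it lies in, slide the bolt towards its keeper until you feel it come up against the stop, and drop the handle fully down into the notch there, then let go. Feel your way and do not ram or force the handle against the metal, and leave the small jar, the clay rings and the wooden rib where they are.

Things in the scene. Friction and masses are not known exactly. Their poses are not given: they have to be found in the camera images.
- chest: Low plywood chest, fixed to the table, 200 (x) by 280 (y) by 85 mm high; origin at the centre of its underside. On its top, along the front (-x) edge, lies a plain steel barrel bolt: a round rod 15 mm thick, axis parallel to the chest's y at x = -65 mm, z = 109 mm, in straps up to 16 mm above the axis. Its handle sticks out to -x past the front face, so only the table lies under the knob.
- first_notch (a point): Centre of the notch in which the handle starts, level with the rod's axis (chest frame x = -93, y = -70, z = 109 mm). Both notches are 14 mm wide (along y) for the 10 mm stem. The second notch lies 50 to 80 mm from here towards the keeper; its stop was set by hand and differs each time: look or feel for it.
- rail (a point): A point on top of the steel rail (7 mm thick, 28 mm in front of the rod's axis) between the two notches: 6 mm above the axis, 5 mm near the second notch. The stem clears it when raised 0.4 rad or more. Beyond each notch a stop block, 28 mm above the axis, bars the raised stem at any angle; the stem touching the second block is over the second notch, 2 mm past its centre.
- keeper (a point): The keeper strap on the rod's axis (chest frame x = -65, y = 80, z = 109 mm): the bolt is thrown by sliding it towards this, along the chest's +y. It passes through the keeper; the stop block, not the keeper, ends its travel.
- knob (a point): Centre of the steel ball knob, 18 mm in diameter, at the end of the handle, 64 mm from the rod's axis. With the handle down it is level with the axis (109 mm above the table).  It travels in an arc about the rod's axis and slides with the bolt. Can be pinched from above with the fingers closing along the chest's y axis; the ball then pivots between the pads.
- lever: The handle: round steel stem, 10 mm thick, with the ball knob at its end; origin on the rod's axis, stem along this body's -x axis (pointing to the chest's -x when down), its y axis along the rod. It does not fall by itself: friction (about 0.05 N m) keeps it where it is left.
- bolt (a joint): How far the bolt has slid towards the keeper, m: about 0 (within 2 mm) with the handle in the first notch, 0.048 to 0.082 in the second. Sliding takes about 3 to 4 N.
- handle (a joint): How far the handle is raised, rad: 0 fully down (level, in a notch), at most 0.7. Resting on the rail between the notches it reads about 0.35.
- clay0: Loose ring of grey clay, 66 mm across, 24 mm high, on the round wooden bat (210 mm across, 14 mm thick); origin at the centre of its underside.
- clay1: A second such clay ring on the bat.
- clay2: A third such clay ring on the bat.
- small_jar: Small loose pink glaze jar, 52 mm across, 55 mm high, standing on the chest's top behind the bolt; origin at the centre of its underside.
- rib: Loose flat wooden rib, 45 by 90 by 6 mm, lying on the chest's top behind the bolt; origin at the centre of its underside.

How it is judged:
By the outcome, as a careful person would: the job done as asked, in the order asked, and still so for the second after the job is handed in, with the robot touching nothing.
It also fails if it takes over 40 s, if anything falls off the work surface, if the arm or the gripper's body presses on something with over 40 N, if the wrist force passes 120 N, or if a joint passes its speed limit or range.

### The arm

A 7-joint arm with a two-finger parallel gripper is mounted at the origin on the work surface. World frame = base frame: x ahead of the robot, y to its left, z up, the work surface at z = 0. Lengths are in mm, angles in degrees, forces in N, time in s.
With the tool pointing down it reaches from about 400 to 875 mm from the base axis. Payload 6.5 kg.
Tool frame: the origin (TCP) lies on the centre line of the jaws, within the pads' length; the fingertips stand env.tips_ahead ahead of it and the grasp point (between the pads) is the TCP (env.tips_ahead is the distance from the TCP to the fingertips, in mm); z points along the fingers, y is the line along which they close (so a half turn about z gives the same grasp; the last joint's range is limited). The gripper opens to 88 mm and grips with 3 to 60 N. Pads are 18 mm wide; open, the fingers measure 123 mm over their backs; the gripper's body (75 mm by 187 mm) begins 45 mm behind the grasp point.
Start: joints at [65.478, 30.733, -0.252, 88.115, 0.149, 61.152, -4.079], TCP at [230.069, -607.913, 257.716] pointing down, gripper open.
Joint ranges: [-154.64, 154.64], [-21.42, 123.67], [-72.66, 72.17], [13.99, 137.28], [-74.86, 254.86], [10.95, 109.41], [-158.01, 158.01]. Speed limits (degrees/s): [136.94, 136.94, 180, 180, 180, 180, 180].

### API

Orientations are given as a 3x3 rotation matrix whose columns are the frame's x, y, z axes.
In Python, from workcell import env gives the robot as it stands.
- The arm moves only by the shell command python3 -m creep 'ROWS'. ROWS is JSON, a list of rows, each a list of 7 numbers: the turn, a rotation vector about the world's x, y, z in degrees, then the shift along the world's x, y, z in cm, then the opening, from -1 (shut) to 1 (fully open). In form: [[rx, ry, rz, tx, ty, tz, gripper], ...]. A call has 1 to 20 rows; each row is the pose to reach, as a shift and turn from the pose commanded when the call began; what a row does not reach only later rows make up. A row lasts 1/8 s, in which the tool goes at most 62.5 mm and 10.7 degrees, less where a joint would pass 70% of its speed; a pose out of reach is approached as far as the arm can. A call with a gripper value outside its range is refused whole. The fingers move at their own pace and stop on an object; the grip force is fixed at half the most. Time passes only in rows, so rows that repeat a pose let the fingers close. It gives the time, the measured TCP pose, the force, the opening and the grip force at its end, in the units of the state.
- env.observe(): the state, without advancing time (a new reading comes with each control period).
- env.get_image(name): name is "side" or "top" or "wrist"; returns (picture, depth): 480x640x3 uint8, red, green, blue; 480x640 float32, mm along the optical axis (not along the pixel's ray), 0 where there is no reading.
- env.camera_info(name): a dict with "mtx" (3x3 intrinsics, pixels), "k1" (the pictures are not rectified: a ray, as slopes to the right and down, at radius r is drawn at 1 + k1 r^2 times it, then the intrinsics apply), "cam_to_world" (4x4, takes a point from camera to world coordinates). Camera axes: x right, y down, z forward; pixel columns grow to the right and rows downward; lengths in mm; the calibration is good to about 2 mm. A picture is of the moment at which its call begins: read the wrist's pose just before it. camera_info takes no time and is no camera call; for the wrist camera it gives the pose at the moment of the call.
- env.job_done(): hands the job in; it is judged then, once.
The state is a dict: "time": time; "joint_positions": joint angles; "dq": joint speeds; "tau": joint torques, N m; "tcp_pos": TCP position; "orientation": TCP orientation; "wrist_force": force on the tool from outside, world axes, zero at the start; "ft_torque": the same for the moment, N m; "finger_gap": finger opening in mm; "gripper_force": force on a finger pad.
Only numpy, scipy, OpenCV 4.12 (cv2) and the standard library are available. Lean on these libraries where they do the work, as an engineer would, in place of code of your own. Each camera call takes 0.05 s, during which the arm holds its last target. There are 200 camera calls.

## Working session

There is one attempt and no reset: what is moved stays moved. The work goes in short steps, Python scripts to look and compute and a shell command to move; the robot and the scene stay as the last step left them, time stands still between calls to the robot, and variables do not carry over. Pictures are saved under pics/ and viewed, at most 10 in all, crops included, and the job is handed in when it is done.

```bash
mkdir -p pics; cat > h.py <<'E'
import numpy as np, cv2
from workcell import env
def shot(n,f):
    inf=env.camera_info(n); im,d=env.get_image(n)
    cv2.imwrite(f'pics/{f}.png',im[:,:,::-1]); np.savez(f'pics/{f}.npz',im=im,d=d,m=inf['mtx'],k=inf['k1'],T=inf['cam_to_world'])
def ray(f,u,v):
    z=np.load(f'pics/{f}.npz'); m=z['m']; k=float(z['k'])
    p=cv2.undistortPoints(np.array([[[u,v]]],float),m,np.array([k,0,0,0,0.]))[0,0]
    return z['T'],np.array([p[0],p[1],1]),z['d']
def P(f,u,v,zw=None):
    T,r,d=ray(f,u,v)
    if zw is None: s=d[int(v),int(u)]
    else: s=(zw-T[2,3])/(T[:3,:3]@r)[2]
    return (T[:3,:3]@(r*s)+T[:3,3]).round(1)
E
python3 - <<'E'
from h import *
shot('top','t0');shot('side','s0')
s=env.observe();print(env.tips_ahead,s)
E
```

```text
19.0 {'time': 0.1, 'joint_positions': array([65.47848582, 30.7728677 , -0.25405358, 88.16092157,  0.14882741,
       61.15228933, -4.08239903]), 'dq': array([ 0.03474358, -0.02883768,  0.04389067, -0.09440891, -0.07762062,
        0.06306214,  0.07497175]), 'tau': array([ 3.22686858e-03, -5.72075915e+01,  9.94471908e-01, -2.52227998e+01,
       -5.60702523e-02,  1.34740604e-02,  5.01786337e-05]), 'tcp_pos': array([ 229.87742934, -607.46817213,  256.95798297]), 'orientation': array([[ 9.35262491e-01,  3.53954337e-01, -6.32288301e-04],
       [ 3.53954884e-01, -9.35261514e-01,  1.35649410e-03],
       [-1.11217944e-04, -1.49247959e-03, -9.99998880e-01]]), 'wrist_force': array([ 0.63494625, -0.08941163, -0.38929455]), 'ft_torque': array([-0.03988966, -0.0135168 ,  0.02510723]), 'gripper_force': 0.0, 'finger_gap': 88.24681467968682}
```

View pics/t0.png

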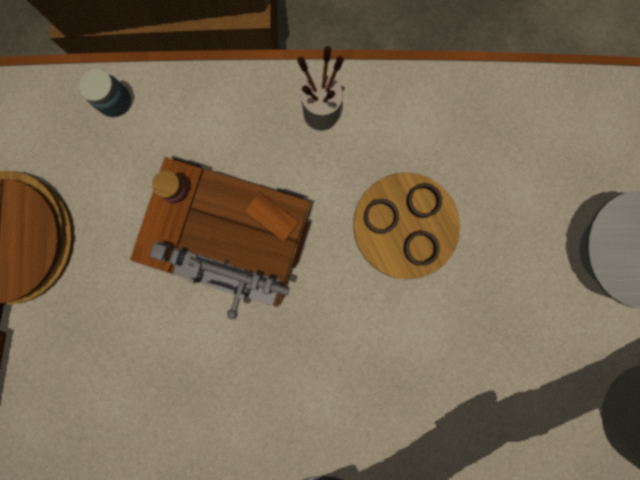

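View pics/s0.png

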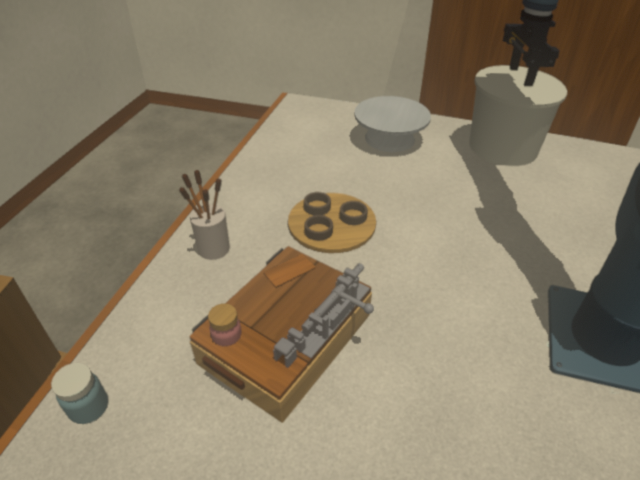

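The top view shows the knob at about (232,313), the bolt running from (285,287) to the keeper at (160,250), the jar at (167,185) and the rib at (272,215). The clay rings are away to the right. I'll compute positions and enlarge the bolt.

```bash
python3 - <<'E'
from h import *
z=np.load('pics/t0.npz');im=z['im'][:,:,::-1]
cv2.imwrite('pics/t0c.png',cv2.resize(im[225:330,130:310],None,fx=4.4,fy=4.4,interpolation=cv2.INTER_CUBIC))
print('T',z['T'].round(3))
print('knob',P('t0',232,313,109),P('t0',232,313))
for c in [(168,158),(132,261),(310,197),(278,304)]: print(c,P('t0',*c,85),P('t0',*c))
E
```

```text
T [[-6.00000e-03 -9.96000e-01  8.50000e-02  5.24452e+02]
 [-1.00000e+00  5.00000e-03 -1.10000e-02  1.16600e+01]
 [ 1.10000e-02 -8.50000e-02 -9.96000e-01  8.57176e+02]
 [ 0.00000e+00  0.00000e+00  0.00000e+00  1.00000e+00]]
knob [444.9 151.2 109. ] [446.1 149.1 120.2]
(168, 158) [719.3 275.1  85. ] [720.3 276.4  81. ]
(132, 261) [533.7 335.2  85. ] [534.7 371.1  -0.6]
(310, 197) [646.5  18.3  85. ] [660.2  19.1  -1.9]
(278, 304) [457.7  75.2  85. ] [456.5  76.3  71. ]
```

View pics/t0c.png

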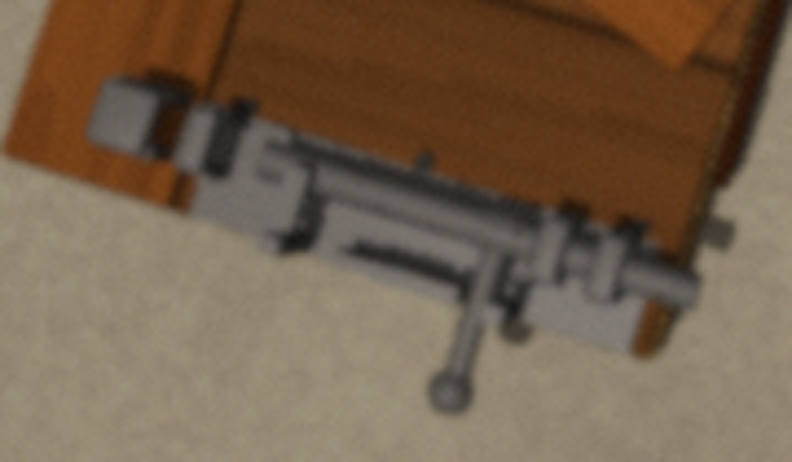

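The crop puts the knob at (450,390), the rail between the notches, and the second stop block at about (315,225), so travel should be about 65 mm. Chest yaw is about -16.5°, so the fingers need a +142.8° turn. Next I swing round to hover over the knob.

```bash
python3 -m creep '[[0,0,4,0,0,5,1],[0,0,12,2,3,6,1],[0,0,20,5,8,6,1],[0,0,29,8.5,13,6,1],[0,0,38,12,18,6,1],[0,0,47,15,23,6,1],[0,0,56,18,28,6,1],[0,0,65,20.5,33,6,1],[0,0,74,23,38,6,1],[0,0,83,25,43,6,1],[0,0,92,26,48,6,1],[0,0,101,26.5,53,6,1],[0,0,110,26.5,58,6,1],[0,0,119,26,63,6,1],[0,0,127,25,68,4,1],[0,0,135,23.5,72,1,1],[0,0,142.8,21.5,75.9,-3,1],[0,0,142.8,21.5,75.9,-5.8,1],[0,0,142.8,21.5,75.9,-5.8,1]]'
python3 - <<'E'
from h import *
s=env.observe();print(s['tcp_pos'],s['joint_positions'],s['orientation'])
shot('wrist','w1');print(np.load('pics/w1.npz')['T'].round(3))
E
```

```text
time: 2.48
tcp_pos: [443.5, 150.7, 198.2]
orientation: [[-0.959, 0.283, -0.004], [0.283, 0.959, -0.001], [0.004, -0.002, -1.0]]
wrist_force: [0.4, -0.6, -0.4]
finger_gap: 88.4
gripper_force: 0.0
[443.49204494 150.73369752 198.15691138] [ 12.34573594  24.37630336 -44.5207051  115.77053289  22.51485594
  48.83886126  28.74980922] [[-0.95925544  0.28250833 -0.00424908]
 [ 0.28251513  0.95926223 -0.00108382]
 [ 0.0037698  -0.00224009 -0.99999039]]
[[ 2.83000e-01  9.11000e-01  2.99000e-01  3.64393e+02]
 [ 9.59000e-01 -2.68000e-01 -9.10000e-02  1.72560e+02]
 [-3.00000e-03  3.13000e-01 -9.50000e-01  3.26138e+02]
 [ 0.00000e+00  0.00000e+00  0.00000e+00  1.00000e+00]]
```

View pics/w1.png

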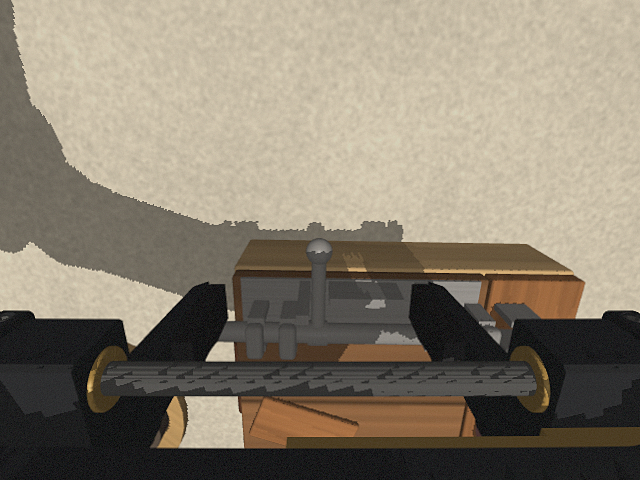

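The wrist view shows the knob at (319,250), with the stem running straight down the image, so the yaw is right. The knob also sits midway between the fingers.

```bash
python3 - <<'E'
from h import *
print(P('w1',319,250,109),P('w1',319,250),P('w1',319,243))
for c in [(233,277),(482,275)]: print(P('w1',*c,85))
for c in [(305,300),(345,300),(360,300),(375,300),(390,300),(400,300),(410,300)]: print(c,P('w1',*c))
E
```

```text
[443.6 149.2 109. ] [440.5 150.1 117.4] [436.5 151.2 115.5]
[455.   76.5  85. ]
[507.6 261.3  85. ]
(305, 300) [473.  130.5 117.3]
(345, 300) [481.7 156.7 115.4]
(360, 300) [484.2 166.6 116.1]
(375, 300) [487.4 176.5 115.6]
(390, 300) [491.3 186.5 114.1]
(400, 300) [492.7 193.1 115. ]
(410, 300) [453.6 191.2 181.5]
```

```bash
python3 -m creep '[[0,0,0,0,0,-3,1],[0,0,0,0,-0.1,-6,1],[0,0,0,0,-0.1,-8,1],[0,0,0,0,-0.1,-8.7,1],[0,0,0,0,-0.1,-8.7,0.2],[0,0,0,0,-0.1,-8.7,-0.2],[0,0,0,0,-0.1,-8.7,-0.4],[0,0,0,0,-0.1,-8.7,-0.6],[0,0,0,0,-0.1,-8.7,-0.6]]'
```

```text
time: 3.65
tcp_pos: [445.1, 150.1, 112.8]
orientation: [[-0.959, 0.283, 0.0], [0.283, 0.959, -0.0], [-0.0, 0.0, -1.0]]
wrist_force: [-0.7, -0.4, -0.2]
finger_gap: 40.6
gripper_force: 0.0
```

```bash
python3 -m creep '[[0,0,0,0,0,-0.2,-0.5],[0,0,0,0,0,-0.2,-0.6],[0,0,0,0,0,-0.2,-1],[0,0,0,0,0,-0.2,-1],[0,0,0,0,0,-0.2,-1],[0,0,0,0,0,-0.2,-1]]'
python3 - <<'E'
from h import *
shot('wrist','w2')
E
```

```text
time: 4.4
tcp_pos: [445.0, 150.3, 110.7]
orientation: [[-0.959, 0.283, -0.0], [0.283, 0.959, 0.0], [0.0, 0.0, -1.0]]
wrist_force: [-0.4, 1.3, -0.3]
finger_gap: 14.8
gripper_force: 30.0
```

View pics/w2.png

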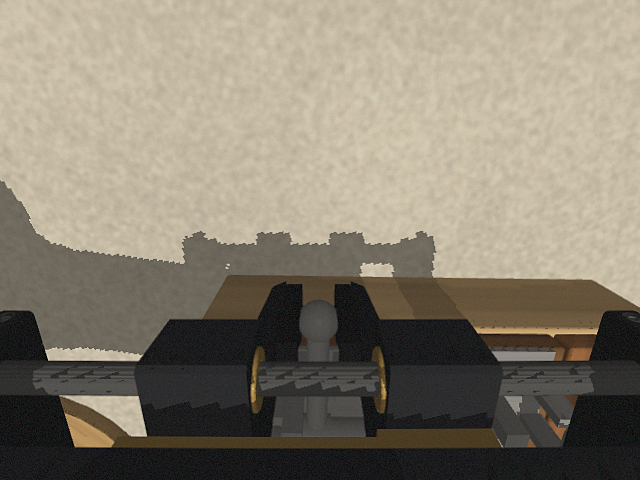

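The wrist view shows the ball at (319,318) between the fingers. The 14.8 mm gap is less than the ball's 18 mm, so I'll check where it sits in the pads.

```bash
python3 - <<'E'
from h import *
s=env.observe();tc=s['tcp_pos'];R=s['orientation'];print(tc)
for c in [(319,304),(319,312),(319,320),(319,330),(319,360)]:
  p=P('w2',*c);print(c,p,((p-tc)@R).round(1))
print('c',(P('w2',319,320,109)-tc)@R)
for c in [(285,290),(352,290),(290,284)]: p=P('w2',*c);print(c,p,((p-tc)@R).round(1))
E
```

```text
[445.00929109 150.30358399 110.72067864]
(319, 304) [435.8 151.6 111. ] [ 9.2 -1.4 -0.3]
(319, 312) [436.7 151.3 115.8] [ 8.3 -1.4 -5.1]
(319, 320) [439.  150.6 117.9] [ 5.8 -1.4 -7.2]
(319, 330) [442.8 149.5 118.9] [ 1.9 -1.4 -8.2]
(319, 360) [460.7 144.2 113.9] [-16.8  -1.4  -3.2]
c [ 0.21490802 -1.42330466  1.72026748]
(285, 290) [430.4 137.3 100.5] [ 10.3 -16.6  10.2]
(352, 290) [439.1 166.1 100.1] [10.1 13.5 10.6]
(290, 284) [431.9 138.5  92.4] [  9.2 -15.   18.3]
```

Ball is centred in the pads, so the pads are simply compliant. Next I lift along the arc to about 0.52 rad.

```bash
python3 -m creep '[[0,0,0,0.01,0,0.32,-1],[0,0,0,0.03,-0.01,0.64,-1],[0,0,0,0.07,-0.02,0.95,-1],[0,0,0,0.12,-0.04,1.27,-1],[0,0,0,0.19,-0.06,1.58,-1],[0,0,0,0.27,-0.08,1.89,-1]]'; python3 -m creep '[[0,0,0,0.1,-0.03,0.3,-1],[0,0,0,0.21,-0.06,0.6,-1],[0,0,0,0.32,-0.1,0.88,-1],[0,0,0,0.43,-0.13,1.1,-1],[0,0,0,0.54,-0.16,1.3,-1],[0,0,0,0.54,-0.16,1.3,-1],[0,0,0,0.54,-0.16,1.3,-1]]'
```

```text
time: 5.2
tcp_pos: [447.9, 149.3, 129.9]
orientation: [[-0.959, 0.283, 0.0], [0.283, 0.959, 0.0], [-0.0, 0.0, -1.0]]
wrist_force: [-1.7, 3.2, -2.7]
finger_gap: 15.5
gripper_force: 30.1
time: 6.08
tcp_pos: [453.4, 147.6, 142.7]
orientation: [[-0.959, 0.284, 0.0], [0.284, 0.959, -0.0], [-0.0, -0.0, -1.0]]
wrist_force: [1.3, 2.0, -1.5]
finger_gap: 15.1
gripper_force: 30.0
```

```bash
python3 -m creep '[[0,0,0,0.14,0.48,0,-1],[0,0,0,0.28,0.96,0,-1],[0,0,0,0.43,1.44,0,-1],[0,0,0,0.57,1.92,0,-1],[0,0,0,0.71,2.4,0,-1],[0,0,0,0.85,2.88,0,-1],[0,0,0,0.99,3.36,0,-1],[0,0,0,1.14,3.84,0,-1],[0,0,0,1.28,4.32,0,-1]]'
python3 - <<'E'
from h import *
shot('top','t3');shot('wrist','w3')
a=cv2.imread('pics/t3.png')[225:330,130:310]
cv2.imwrite('pics/t3c.png',np.vstack([cv2.resize(a,(480,280),interpolation=2),cv2.resize(cv2.imread('pics/w3.png')[230:,100:600],(480,240))]))
E
```

```text
time: 7.2
tcp_pos: [466.7, 190.7, 142.6]
orientation: [[-0.959, 0.284, 0.001], [0.284, 0.959, -0.0], [-0.001, -0.0, -1.0]]
wrist_force: [3.2, -4.2, -6.1]
finger_gap: 15.1
gripper_force: 30.2
```

View pics/t3c.png

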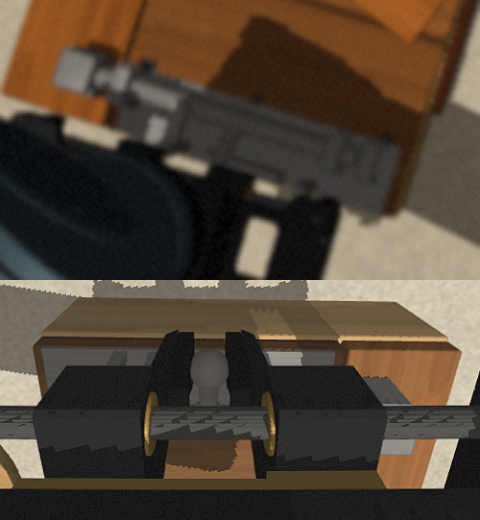

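The knob is still held after 45 mm of slide, and the rod is advancing towards the keeper. Now I creep on in small steps, watching the force.

```bash
python3 -m creep '[[0,0,0,0.04,0.14,0,-1],[0,0,0,0.09,0.29,0,-1],[0,0,0,0.13,0.43,0,-1],[0,0,0,0.17,0.58,0,-1]]'
```

```text
time: 7.8
tcp_pos: [468.6, 196.6, 142.7]
orientation: [[-0.959, 0.284, 0.001], [0.284, 0.959, -0.0], [-0.001, 0.0, -1.0]]
wrist_force: [3.9, -5.1, -4.1]
finger_gap: 15.3
gripper_force: 30.2
```

```bash
python3 -m creep '[[0,0,0,0.04,0.14,0,-1],[0,0,0,0.09,0.29,0,-1],[0,0,0,0.13,0.43,0,-1]]'
```

```text
time: 8.18
tcp_pos: [469.9, 200.8, 142.7]
orientation: [[-0.959, 0.284, 0.001], [0.284, 0.959, -0.0], [-0.001, 0.0, -1.0]]
wrist_force: [3.2, -4.4, -4.8]
finger_gap: 15.3
gripper_force: 30.2
```

```bash
python3 -m creep '[[0,0,0,0.04,0.14,0,-1],[0,0,0,0.09,0.29,0,-1],[0,0,0,0.13,0.43,0,-1]]'
```

```text
time: 8.55
tcp_pos: [471.3, 205.1, 142.7]
orientation: [[-0.959, 0.284, 0.001], [0.284, 0.959, -0.0], [-0.001, 0.0, -1.0]]
wrist_force: [5.2, -4.1, -4.2]
finger_gap: 15.6
gripper_force: 30.2
```

```bash
python3 -m creep '[[0,0,0,0.04,0.14,0,-1],[0,0,0,0.07,0.24,0,-1]]'
```

```text
time: 8.8
tcp_pos: [472.0, 207.5, 142.7]
orientation: [[-0.959, 0.284, 0.001], [0.284, 0.959, -0.0], [-0.001, 0.0, -1.0]]
wrist_force: [3.7, -4.5, -4.9]
finger_gap: 15.2
gripper_force: 30.2
```

```bash
python3 -m creep '[[0,0,0,0.03,0.1,0,-1],[0,0,0,0.06,0.2,0,-1]]'
```

```text
time: 9.05
tcp_pos: [472.6, 209.5, 142.7]
orientation: [[-0.959, 0.284, 0.001], [0.284, 0.959, -0.0], [-0.001, 0.0, -1.0]]
wrist_force: [4.4, -3.4, -4.8]
finger_gap: 15.6
gripper_force: 30.2
```

```bash
python3 -m creep '[[0,0,0,0.03,0.1,0,-1],[0,0,0,0.06,0.2,0,-1]]'
```

```text
time: 9.3
tcp_pos: [473.2, 211.5, 142.7]
orientation: [[-0.959, 0.284, 0.001], [0.284, 0.959, -0.0], [-0.002, 0.0, -1.0]]
wrist_force: [4.1, -5.2, -4.3]
finger_gap: 15.2
gripper_force: 30.2
```

```bash
python3 -m creep '[[0,0,0,0.03,0.1,0,-1],[0,0,0,0.06,0.2,0,-1]]'
```

```text
time: 9.55
tcp_pos: [473.8, 213.5, 142.7]
orientation: [[-0.959, 0.284, 0.001], [0.284, 0.959, -0.0], [-0.001, 0.0, -1.0]]
wrist_force: [4.4, -4.8, -4.0]
finger_gap: 15.4
gripper_force: 30.2
```

```bash
python3 -m creep '[[0,0,0,0.03,0.1,0,-1],[0,0,0,0.06,0.2,0,-1]]'
```

```text
time: 9.8
tcp_pos: [473.8, 214.0, 142.4]
orientation: [[-0.959, 0.285, -0.0], [0.285, 0.959, -0.003], [-0.001, -0.003, -1.0]]
wrist_force: [1.4, -9.4, -1.6]
finger_gap: 15.4
gripper_force: 30.0
```

```bash
python3 -m creep '[[0,0,0,0.03,0.1,0,-1],[0,0,0,0.06,0.2,0,-1]]'
```

```text
time: 10.05
tcp_pos: [473.7, 214.2, 142.0]
orientation: [[-0.958, 0.285, -0.002], [0.285, 0.958, -0.006], [0.0, -0.007, -1.0]]
wrist_force: [-1.5, -13.5, 1.8]
finger_gap: 15.2
gripper_force: 29.8
```

Stop felt: the y force rose from about 4.5 to 13.5 N and the tool stalled at about 69.5 mm of travel. I back off 2 mm to centre over the notch.

```bash
python3 -m creep '[[0,0,0,-0.06,-0.2,0,-1],[0,0,0,-0.08,-0.4,0,-1],[0,0,0,-0.08,-0.57,0,-1],[0,0,0,-0.08,-0.57,0,-1],[0,0,0,-0.08,-0.57,0,-1]]'
```

```text
time: 10.68
tcp_pos: [474.1, 213.4, 143.1]
orientation: [[-0.959, 0.283, 0.002], [0.283, 0.959, 0.002], [-0.001, 0.003, -1.0]]
wrist_force: [5.7, -0.0, -5.7]
finger_gap: 15.5
gripper_force: 30.3
```

```bash
python3 -m creep '[[0,0,0,0.05,-0.05,0,-1],[0,0,0,0.06,-0.12,0,-1],[0,0,0,0.06,-0.16,0,-1],[0,0,0,0.06,-0.16,0,-1]]'
```

```text
time: 11.18
tcp_pos: [473.3, 211.0, 142.8]
orientation: [[-0.959, 0.283, -0.0], [0.283, 0.959, 0.001], [0.001, 0.0, -1.0]]
wrist_force: [0.5, 3.7, 0.1]
finger_gap: 15.6
gripper_force: 29.9
```

```bash
python3 -m creep '[[0,0,0,-0.1,0.05,-0.2,-1],[0,0,0,-0.2,0.1,-0.4,-1],[0,0,0,-0.29,0.13,-0.6,-1],[0,0,0,-0.38,0.16,-0.82,-1],[0,0,0,-0.46,0.18,-1.05,-1],[0,0,0,-0.54,0.2,-1.29,-1]]'
```

```text
time: 11.92
tcp_pos: [467.8, 212.7, 129.6]
orientation: [[-0.959, 0.283, -0.001], [0.283, 0.959, 0.0], [0.001, -0.0, -1.0]]
wrist_force: [-3.5, 3.9, 4.4]
finger_gap: 15.4
gripper_force: 29.5
```

```bash
python3 -m creep '[[0,0,0,-0.1,0.02,-0.15,-1],[0,0,0,-0.14,0.03,-0.3,-1],[0,0,0,-0.18,0.05,-0.45,-1],[0,0,0,-0.2,0.06,-0.62,-1]]'
```

```text
time: 12.42
tcp_pos: [466.1, 213.2, 123.5]
orientation: [[-0.959, 0.283, -0.0], [0.283, 0.959, 0.0], [0.0, 0.0, -1.0]]
wrist_force: [-3.2, 3.8, 3.2]
finger_gap: 15.4
gripper_force: 29.5
```

```bash
python3 -m creep '[[0,0,0,-0.07,0.02,-0.2,-1],[0,0,0,-0.1,0.03,-0.4,-1],[0,0,0,-0.13,0.04,-0.6,-1],[0,0,0,-0.15,0.04,-0.8,-1],[0,0,0,-0.16,0.05,-0.95,-1],[0,0,0,-0.17,0.05,-1.1,-1]]'
```

```text
time: 13.18
tcp_pos: [464.9, 213.4, 112.5]
orientation: [[-0.959, 0.284, 0.0], [0.284, 0.959, -0.0], [-0.0, 0.0, -1.0]]
wrist_force: [-0.8, 2.5, 2.3]
finger_gap: 15.0
gripper_force: 29.3
```

```bash
python3 -m creep '[[0,0,0,0,0,-0.08,-1],[0,0,0,0,0,-0.16,-1],[0,0,0,0,0,-0.2,-1]]'
```

```text
time: 13.55
tcp_pos: [464.8, 213.4, 110.5]
orientation: [[-0.959, 0.284, 0.0], [0.284, 0.959, -0.0], [-0.0, -0.0, -1.0]]
wrist_force: [-0.1, 2.3, 2.4]
finger_gap: 15.1
gripper_force: 29.4
```

```bash
python3 -m creep '[[0,0,0,0,0,-0.07,-1],[0,0,0,0,0,-0.14,-1],[0,0,0,0,0,-0.14,-1]]'
```

```text
time: 13.92
tcp_pos: [464.8, 213.4, 109.0]
orientation: [[-0.959, 0.284, 0.0], [0.284, 0.959, -0.0], [-0.0, 0.0, -1.0]]
wrist_force: [0.5, 2.5, 0.6]
finger_gap: 15.1
gripper_force: 29.4
```

```bash
python3 -m creep '[[0,0,0,0,0,-0.07,-1],[0,0,0,0,0,-0.14,-1],[0,0,0,0,0,-0.14,-1]]'
```

```text
time: 14.3
tcp_pos: [464.9, 213.4, 108.0]
orientation: [[-0.959, 0.284, 0.0], [0.284, 0.959, -0.0], [-0.001, -0.0, -1.0]]
wrist_force: [-0.3, 1.5, 6.5]
finger_gap: 15.0
gripper_force: 28.9
```

Bottom felt at 6.5 N. Now I release and lift straight up.

```bash
python3 -m creep '[[0,0,0,0,0,0.1,-1],[0,0,0,0,0,0.1,0],[0,0,0,0,0,0.1,0],[0,0,0,0,0,0.1,0],[0,0,0,0,0,0.1,0],[0,0,0,0,0,0.1,0],[0,0,0,0,0,0.1,0],[0,0,0,0,0,1,0],[0,0,0,0,0,3,0],[0,0,0,0,0,6,0],[0,0,0,0,0,10,0],[0,0,0,-1,0,12,0],[0,0,0,-1,0,12,0]]'
python3 - <<'E'
from h import *
shot('wrist','w5');shot('top','t5');shot('side','s5')
a=cv2.imread('pics/s5.png')[230:430,170:400]
cv2.imwrite('pics/f5.png',np.hstack([cv2.resize(a,(400,350),interpolation=2),cv2.resize(cv2.imread('pics/w5.png')[130:410,160:480],(400,350))]))
E
```

```text
time: 15.92
tcp_pos: [455.2, 214.1, 230.1]
orientation: [[-0.959, 0.283, 0.004], [0.283, 0.959, 0.001], [-0.003, 0.002, -1.0]]
wrist_force: [-0.7, 1.2, -0.3]
finger_gap: 44.1
gripper_force: 0.0
```

View pics/f5.png

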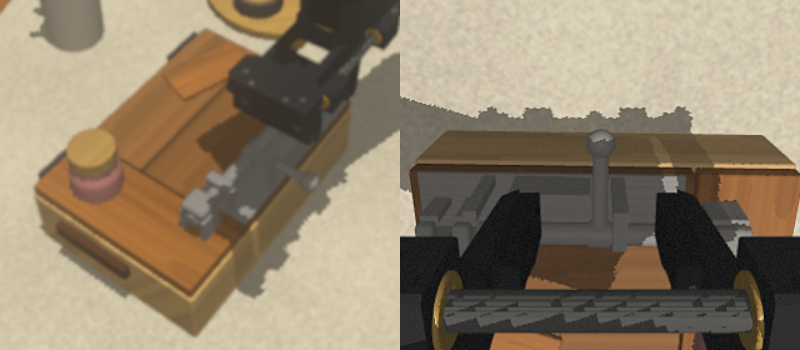

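The bolt is thrown: the stem (crop x 600) lies beside the second stop block (crop x 620), and the jar and rib are undisturbed. I check the knob height against its starting value.

```bash
python3 - <<'E'
from h import *
for f,(u0,v0) in [('w1',(319,250)),('w5',(320,244))]:
  print(f,max((P(f,u,v) for u in range(u0-6,u0+7) for v in range(v0-8,v0+9)),key=lambda p:p[2]),[P(f,u0,v0+k).tolist() for k in(20,30,40)])
E
```

```text
w1 [444.4 149.6 120.1] [[455.1, 145.8, 115.1], [462.7, 143.5, 114.1], [470.2, 141.3, 113.6]]
w5 [375.1 235.8 357.5] [[477.2, 207.5, 114.7], [484.9, 205.2, 115.6], [492.9, 202.8, 116.0]]
```

```bash
python3 -c "
from workcell import env
print(env.job_done())"
```

```text
the job is handed in; nothing more can be done
None
```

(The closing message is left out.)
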